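# Fold down the nail dryer's sprung hand rest and switch on

## Robot

A 6-joint arm with a two-finger parallel gripper is mounted at the origin on the work surface. World frame = base frame: x ahead of the robot, y to its left, z up, the work surface at z = 0. Lengths are in m, angles in rad, forces in N, time in s.
With the tool pointing down it reaches from about 0.35 to 1 m from the base axis. Payload 7.1 kg.
Tool frame: the origin (TCP) lies at the very end of the fingers, on their centre line; the grasp point (between the pads) lies 19 mm behind it; z points along the fingers, y is the line along which they close (so a half turn about z gives the same grasp; the last joint's range is limited). The gripper opens to 85 mm and grips with 20 to 120 N. Pads are 22 mm wide; open, the fingers measure 114 mm over their backs; the gripper's body (76 mm by 85 mm) begins 54 mm behind the grasp point. The pads swing forward as they close: fully open they stand 13 mm farther back than shut.
Start: joints at [1.228, 0.423, 1.63, -0, 1.089, -0.019], TCP at [0.199, 0.593, 0.231] pointing down, gripper open.
Joint ranges: [-3, 3], [-0.9, 2.11], [0.09, 2.58], [-1.31, 4.45], [0.11, 2.69], [-2.54, 2.54]. Speed limits (rad/s): [2.39, 2.39, 3.01, 3.14, 3.14, 3.14].

## Interface

Orientations are given as [roll, pitch, yaw] about the fixed x, y, z axes, in that order (R = Rz(yaw) Ry(pitch) Rx(roll)).
In Python, from cell import readout, read_camera, camera_model, arm, search_frame, trace gives the robot as it stands.
- The arm moves only by the tool play_rows, never from a script. Its arguments are lists of equal length, an entry for each row: "offset": the shift along the world's x, y, z in m, a list of three; "rot": the turn, a rotation vector about the world's x, y, z in degrees, a list of three; "claw": the closure, from -1 (fully open) to 1 (shut), so that 0 is half open. In form: {"offset": [[tx, ty, tz], ...], "rot": [[wx, wy, wz], ...], "claw": [claw, ...]}. A call has exactly 5 rows; each row is the pose to reach, as a shift and turn from the pose commanded when the call began; what a row does not reach only later rows make up. A row lasts 1/12 s, in which the tool goes at most 41.7 mm and 7.16 degrees, less where a joint would pass 70% of its speed; a pose out of reach is approached as far as the arm can. A call with a gripper value outside its range is refused whole. The fingers move at their own pace and stop on an object; "newtons" is the grip in N (left out, the last holds). Time passes only in rows, so rows that repeat a pose let the fingers close, or fill a call up. It gives the time, the measured TCP pose, the force, the opening and the grip force at its end, in the units of the state.
- readout.sense(): the state, without advancing time (a new reading comes with each control period).
- read_camera(name): name is "scene" or "top"; returns the picture (480x640x3 uint8, red, green, blue); there is no depth.
- camera_model(name): a dict with "fov_y" (degrees; the focal length in pixels is half the picture's height over the tangent of half this angle, whatever the lens; pixels are square), "cx", "cy" (the principal point, pixels), "pose" (4x4, takes a point from camera to world coordinates). Camera axes: x right, y up, looking along -z (the intrinsics and any distortion apply to the point x, -y, -z); pixel columns grow to the right and rows downward; lengths in m; the calibration is good to about 2 mm. A picture is of the moment at which its call begins. camera_model takes no time and is no camera call.
- arm.hand_in(): hands the job in; it is judged then, once.
Trained networks look in the newest picture that a camera, given by its name, has taken for a name from the list of things; names that differ only in an ending like _2 or _b are one class to them, and where a whole thing is asked for, a point or a joint stands for the part that bears it (a point fixed in the world has none). Each returns a list of dicts, best first, with "p" (0 to 1); they miss things now and then, are a little off and sometimes report something else, mostly with a low value. They report only what shows in the picture. A call takes as long as a camera call. They do not tell look-alikes from the thing itself.
- search_frame(camera, thing): "pixel" ([column, row] in pixels, amid what is visible of it).
- trace(camera, thing): "pixels" (480x640 bool, what is visible of it) and "pixel" ([column, row] in pixels, amid what is visible of it).
The state is a dict: "time": time; "joints": joint angles; "qvel": joint speeds; "joint_torque": joint torques, N m; "eef_pos": TCP position; "orientation": TCP orientation; "force": force on the tool from outside, world axes, zero at the start; "torque": the same for the moment, N m; "gripper_width": finger opening in m; "grip_force": force on a finger pad.
Only numpy, scipy, OpenCV 4.12 (cv2) and the standard library are available. Lean on these libraries where they do the work, as an engineer would, in place of code of your own. Each camera call takes 0.05 s, during which the arm holds its last target. There are 200 camera calls.

## Task

Get the nail dryer ready: push its upright hand rest over, away from the dryer, until it snaps down flat by its spring, then prove that it is fully home by pressing straight down on the lowered rest with about 10 N for a good second. Only then flip the toggle switch on top of the dryer over towards the rest to turn it on, and let go. Be gentle, never more than 15 N on any part of the dryer, and leave the other things on the sill where they are.

Things in the scene. Friction and masses are not known exactly. Their poses are not given: they have to be found in the camera images.
- dryer: White plastic nail dryer, a rounded box 100 (x) by 90 (y) by 52 mm high, held fast by suction feet to the floor of the aluminium tray, 3 mm above the sill. Origin: centre of its underside, at the tray floor; z up; x level from its back to its front, where the dark mouth and the hand rest are. Place and heading differ every time.
- rest: Hand rest: flat grey board 70 mm wide, 5 mm thick, with a 3 mm grooved rubber pad on one face. Origin on its hinge, which runs along the dryer's y, 58 mm in front of the dryer's origin and 20 mm up. Its z runs from the hinge to the free edge at 105 mm; x is its thickness. Upright at the start (z up), 73 mm of it above the dryer's top, where it can be pushed from behind; down, z points level along the dryer's x.
- rest_pad (a point): On the rest's rubber pad (faces the dryer when up, on top when down), mid-width, 70 mm from the hinge; down, 25.5 mm above the tray floor: the place to press. The rest's over-centre spring resists up to 0.7 rad (0.42 N m at the start, falling to 0), then snaps it to its stop at 1.57 rad and holds it there with 0.5 N m. Stop firm; the pad gives 1 mm at 15 N.
- toggle (a joint): Angle of the toggle switch lever, rad: 0 = off, leaning back away from the rest (start); 0.7 = on, leaning towards the rest. It stays where it is left and needs 1 to 2 N at its tip; its stop is at 0.7.
- toggle_tip (a point): Centre of the 9 mm ball at the end of the steel toggle lever. The lever is 26 mm long and pivots at the middle of the dryer's top, 54 mm above the dryer's origin; it swings in the dryer's x-z plane. Off, the ball lies 9 mm behind the pivot and 24 mm above it; on, 9 mm in front.
- jar: Bystander: empty glass jar with a twist cap, 52 mm across, 55 mm high, standing near the dryer's left side. Origin: centre of its underside.
- polish: Bystander: small polish bottle, 30 mm across, 60 mm high, standing near the dryer's right side. Origin: centre of its underside.
- nail_file: Bystander: glass nail file 140 by 14 by 5 mm, lying in the tray. Origin: centre of its underside.
- comb: Bystander: pink plastic comb 150 by 35 by 5 mm, lying in the tray. Origin: under its centre.
- stick: Bystander: wooden orange stick 113 mm long, 6 mm thick, lying in the tray beyond the rest. Origin: under its centre.
- nail_brush: Bystander: wooden nail brush 70 by 32 by 24 mm, on the sill beside the tray. Origin: centre of its underside.
- tin: Bystander: round aluminium tin 62 mm across, 30 mm high, on the sill beside the tray. Origin: centre of its underside.
There are look-alikes about, which are no part of the job. What is meant by the dryer is not blue or green, and is the larger of those in its own colour.

How it is judged:
On the way, in this order (a step that is already met when the one before it is completed fails the run):
1. the rest is pushed past its over-centre point, the switch still off (angle between rest's own z axis and vertical above 0.9 rad and value of joint toggle below 0.2 rad), for 0.02 s.
2. the lowered rest, at its stop, is pressed by the fingers with more than 8 N for 0.6 s (angle between rest's own z axis and vertical above 1.5 rad and contact force between the fingers and rest above 8 N), for 0.6 s.
3. the switch is flipped on (value of joint toggle above 0.55 rad), for 0.2 s.
At the end, for the whole second after the job is handed in: The rest is down at its stop (turned more than 1.5 rad from upright), the switch is on (joint above 0.55 rad), the fingers are off the dryer, and the other things stand or lie as they did (within 15 mm, tilted less than 0.2 rad) (angle between rest's own z axis and vertical above 1.5 rad and value of joint toggle above 0.55 rad and contact force between the fingers and dryer below 0.1 N and angle between each of jar, polish, nail_file, comb, stick, nail_brush, tin's own z axis and vertical below 0.2 rad); the robot touches nothing.
It fails at once if the fingers load the dryer, its rest or its switch with more than 16 N (contact force between the fingers and dryer above 16 N).
It fails at once if a bystander (jar, bottle, file, comb, stick, brush or tin) is moved more than 15 mm (distance of any of jar, polish, nail_file, comb, stick, nail_brush, tin from where it was at the start of the episode above 0.015 m).
It also fails if it takes over 64 s, if anything falls off the work surface, if the arm or the gripper's body presses on something with over 40 N, if the wrist force passes 120 N, or if a joint passes its speed limit or range.

## Working session

There is one attempt and no reset: what is moved stays moved. The work goes in short steps, Python scripts to look and compute and a tool call to move; the robot and the scene stay as the last step left them, time stands still between calls to the robot, and variables do not carry over. Pictures are saved under pics/ and viewed, at most 10 in all, crops included, and the job is handed in when it is done.

Besides the shell and the picture viewer there is one more tool, called by a JSON object that holds its "name" and its "arguments", one argument or row to a line. play_rows: Moves the arm, as the interface text tells. Its arguments: {"type":"object","properties":{"offset":{"type":"array","items":{"type":"array","items":{"type":"number"}}},"rot":{"type":"array","items":{"type":"array","items":{"type":"number"}}},"claw":{"type":"array","items":{"type":"number"}},"newtons":{"type":"number"}},"required":["offset","rot","claw"]}

```bash
mkdir -p pics; ls; python3 - <<'E'
from cell import *
import cv2,numpy as np
for n in("scene","top"):
    im=read_camera(n);cv2.imwrite(f"pics/{n}0.png",im[:,:,::-1]);m=camera_model(n);print(n,{k:(np.round(v,4).tolist() if k=="pose" else v) for k,v in m.items()})
    for t in("dryer","rest","rest_pad","toggle_tip","jar","polish","stick","comb","nail_file"):
        print(t,[(np.round(d["pixel"]).tolist(),round(d["p"],2)) for d in search_frame(n,t)])
print(readout.sense())
E
```

```text
pics
scene {'fov_y': 50.135177249286784, 'cx': 326.31040112215567, 'cy': 239.2558866334233, 'pose': [[-0.473, -0.6019, 0.6434, 1.272], [0.881, -0.3317, 0.3373, 0.3908], [0.0104, 0.7264, 0.6872, 0.9035], [0.0, 0.0, 0.0, 1.0]]}
dryer [([354.0, 327.0], 0.95), ([264.0, 222.0], 0.8), ([298.0, 257.0], 0.61), ([290.0, 168.0], 0.6)]
rest [([351.0, 335.0], 0.95), ([254.0, 221.0], 0.92), ([290.0, 261.0], 0.78), ([279.0, 167.0], 0.78), ([219.0, 197.0], 0.53), ([259.0, 322.0], 0.32)]
rest_pad []
toggle_tip [([336.0, 280.0], 0.32)]
jar [([337.0, 277.0], 0.75), ([420.0, 368.0], 0.31)]
polish [([259.0, 255.0], 0.7)]
stick []
comb [([193.0, 258.0], 0.57)]
nail_file [([421.0, 368.0], 0.7)]
top {'fov_y': 48.767076154252436, 'cx': 322.2594185354685, 'cy': 238.06112400444724, 'pose': [[0.0176, 0.9868, -0.1607, 0.257], [-0.9998, 0.0188, 0.006, -0.0196], [0.0089, 0.1606, 0.987, 1.3435], [0.0, 0.0, 0.0, 1.0]]}
dryer [([396.0, 238.0], 0.74), ([422.0, 331.0], 0.63), ([339.0, 206.0], 0.56)]
rest [([336.0, 184.0], 0.79), ([399.0, 222.0], 0.76), ([256.0, 145.0], 0.68), ([425.0, 309.0], 0.54)]
rest_pad [([255.0,
[... 259 characters left out ...]
0.0, 170.0], 0.76)]
{'time': 1.0, 'joints': array([ 1.22798332e+00,  4.23079836e-01,  1.62989071e+00,  1.52147177e-05,
        1.08861109e+00, -1.89839666e-02]), 'qvel': array([-0.00103568, -0.00018541,  0.00093101, -0.00075703,  0.00126809,
        0.00158396]), 'joint_torque': array([-1.68246761e-04, -5.57353806e+01, -2.82145840e+01, -2.59048642e-05,
        4.94545766e-04,  7.11598844e-06]), 'eef_pos': array([0.19883247, 0.59251612, 0.23133532]), 'orientation': array([ 3.14158138e+00, -1.32684659e-05,  2.81775656e+00]), 'force': array([-0.10969763, -0.47966277, -0.11422971]), 'torque': array([-0.01814438, -0.04516448, -0.03382006]), 'grip_force': 0.0, 'gripper_width': 0.08535845930350533}
```

View pics/scene0.png

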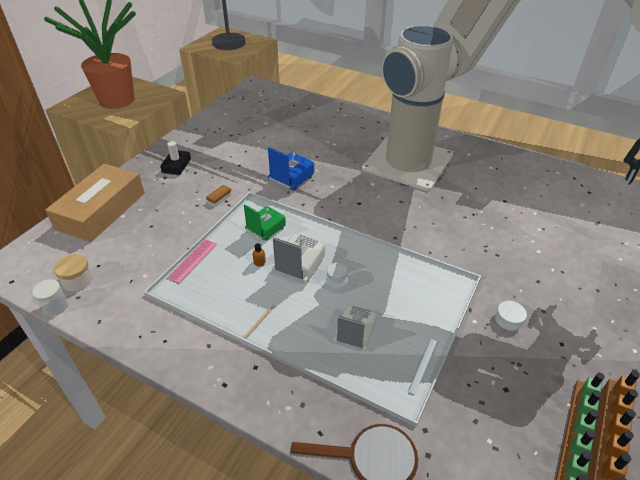

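View pics/top0.png

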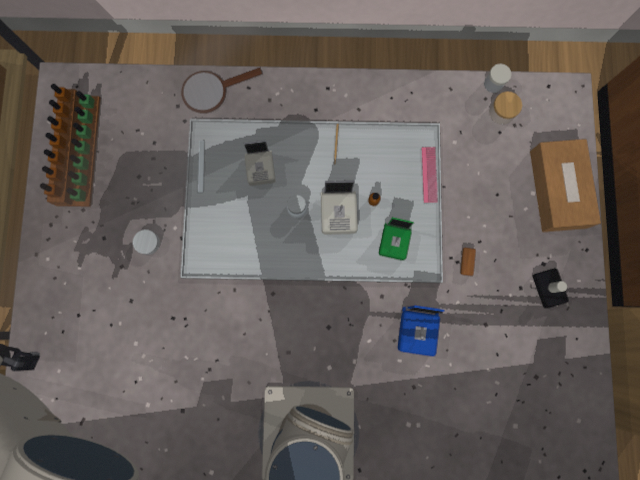

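Both pictures show four dryers. In the top view:
- White at (339,212), between the jar (296,206) and the polish (375,199).
- Smaller white/grey at (259,165).
- Green at (396,240).
- Blue at (420,330).

I choose the larger white one at (339,212), which is (298,257) in the scene view. Next I'll check it in a close crop with a first model overlay.

```bash
cat > h.py <<'E'
import numpy as np,cv2
from cell import *
def K(n):
    m=camera_model(n);f=240/np.tan(np.radians(m["fov_y"]/2));return m,f
def proj(n,P):
    m,f=K(n);T=np.linalg.inv(m["pose"]);c=np.atleast_2d(P)@T[:3,:3].T+T[:3,3]
    return np.c_[m["cx"]+f*c[:,0]/-c[:,2],m["cy"]-f*c[:,1]/-c[:,2]]
def ray(n,px,z):
    m,f=K(n);d=m["pose"][:3,:3]@np.array([(px[0]-m["cx"])/f,-(px[1]-m["cy"])/f,-1]);o=m["pose"][:3,3]
    return o+d*(z-o[2])/d[2]
def world(p,L):
    x,y,a=p;c,s=np.cos(a),np.sin(a);L=np.atleast_2d(L)
    return np.c_[x+c*L[:,0]-s*L[:,1],y+s*L[:,0]+c*L[:,1],0.003+L[:,2]]
top_=[[50,45,52],[50,-45,52],[-50,-45,52],[-50,45,52]]
bot=[[a,b,0] for a,b,_ in top_]
rest=[[58,35,20],[58,-35,20],[58,-35,125],[58,35,125]]
tip=[[-9,0,78]]
def overlay(n,im,p,x0,y0,w,h,s,fn):
    c=cv2.resize(im[y0:y0+h,x0:x0+w,::-1],None,fx=s,fy=s,interpolation=cv2.INTER_CUBIC)
    sc=lambda q:np.round(((q-[x0,y0]+.5)*s)).astype(int)
    if p is not None:
        for L,col in((top_,(0,0,255)),(bot,(0,160,0)),(rest,(255,0,0))):
            cv2.polylines(c,[sc(proj(n,world(p,np.array(L)/1e3)))],True,col,1)
        cv2.circle(c,tuple(map(int,sc(proj(n,world(p,np.array(tip)/1e3)))[0])),5,(255,0,255),1)
    cv2.imwrite(fn,c); return c
E
python3 - <<'E'
from h import *
a={n:read_camera(n) for n in("top","scene")}
np.save("top.npy",a["top"]);np.save("scene.npy",a["scene"])
for n,px in(("top",(339,215)),("scene",(305,250)),("top",(259,168)),("top",(396,240))): print(n,ray(n,px,.055))
for n in a:
    for d in trace(n,"dryer"):
        ys,xs=np.nonzero(d["pixels"]);print(n,d["pixel"],round(d["p"],2),cv2.minAreaRect(np.c_[xs,ys].astype(np.float32)))
for t,px in(("jar",(296,206)),("polish",(375,199))): print(t,ray("top",px,.03))
p0=ray("top",(339,215),.055)
p=[p0[0],p0[1],np.arctan2(*(ray("top",(340,182),.05)-p0)[[1,0]])];print(p)
c1=overlay("top",a["top"],p,300,165,80,80,5,"pics/x.png");c2=overlay("scene",a["scene"],p,250,215,80,80,5,"pics/y.png")
cv2.imwrite("pics/crop1.png",np.hstack([c1,c2]))
E
```

```text
top [ 0.52561507 -0.06795004  0.055     ]
scene [ 0.53420746 -0.05224542  0.055     ]
top [0.64241285 0.1349524  0.055     ]
top [ 0.46541046 -0.2093895   0.055     ]
top [419.7, 331.3] 0.98 ((419.2652893066406, 330.2705078125), (41.388431549072266, 49.352386474609375), 8.32564926147461)
top [260.4, 163.8] 0.84 ((259.1058654785156, 162.87646484375), (43.64031219482422, 27.534046173095703), 85.60128784179688)
top [396.2, 238.1] 0.71 ((396.0384826660156, 238.80770874023438), (29.025188446044922, 41.57661819458008), 11.309932708740234)
top [343.0, 206.4] 0.63 ((339.0, 207.5), (53.0, 36.0), 90.0)
scene [354.0, 325.8] 0.92 ((354.3610534667969, 326.6003112792969), (36.98838806152344, 41.538330078125), 15.52410888671875)
scene [294.6, 254.8] 0.88 ((295.63525390625, 256.6672668457031), (53.74915313720703, 44.562286376953125), 17.35402488708496)
scene [265.0, 222.2] 0.7 ((263.3639831542969, 222.8142852783203), (41.49557876586914, 32.48610305786133), 4.969740867614746)
scene [288.6, 166.7] 0.68 ((286.87933349609375, 168.44827270507812), (52.65388870239258, 35.32143783569336), 23.198591232299805)
scene [514.0, 313.7] 0.62 ((510.5500793457031, 315.3499755859375), (29.09295082092285, 27.51181411743164), 18.43494987487793)
jar [0.55200832 0.04052272 0.03      ]
polish [ 0.57417527 -0.16005025  0.03      ]
[np.float64(0.5256150658811483), np.float64(-0.06795003581031511), np.float64(-0.01918780655539061)]
```

View pics/crop1.png

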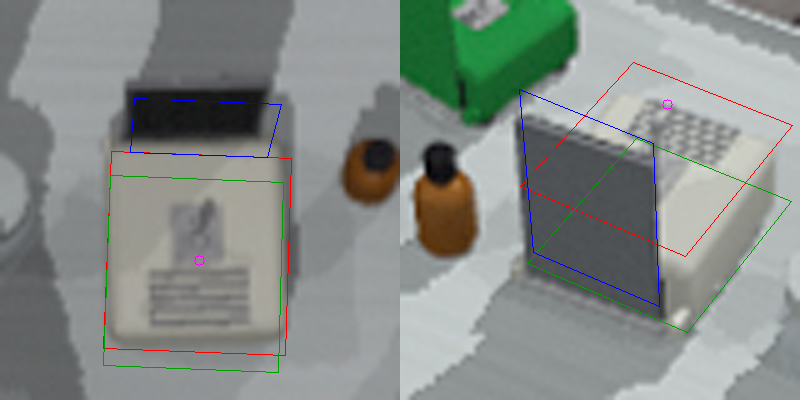

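The crop confirms a white dryer with its rest upright, the jar on its left and the polish bottle on its right. The overlay is about 1 cm off, so I'll refine it with a larger clean crop.

```bash
python3 - <<'E'
from h import *
a=np.load("top.npy");b=np.load("scene.npy")
c1=overlay("top",a,None,317,178,40,60,10,"pics/x.png");c2=overlay("scene",b,None,268,228,60,60,10,"pics/y.png")
c2=c2[:, :400] if 0 else cv2.resize(c2,(400,400))
c2=np.vstack([c2,np.zeros((200,400,3),np.uint8)])
cv2.imwrite("pics/crop2.png",np.clip(np.hstack([c1,c2])*1.25,0,255))
E
```

```text
[ WARN:0@0.202] global loadsave.cpp:1063 imwrite_ Unsupported depth image for selected encoder is fallbacked to CV_8U.
```

View pics/crop2.png

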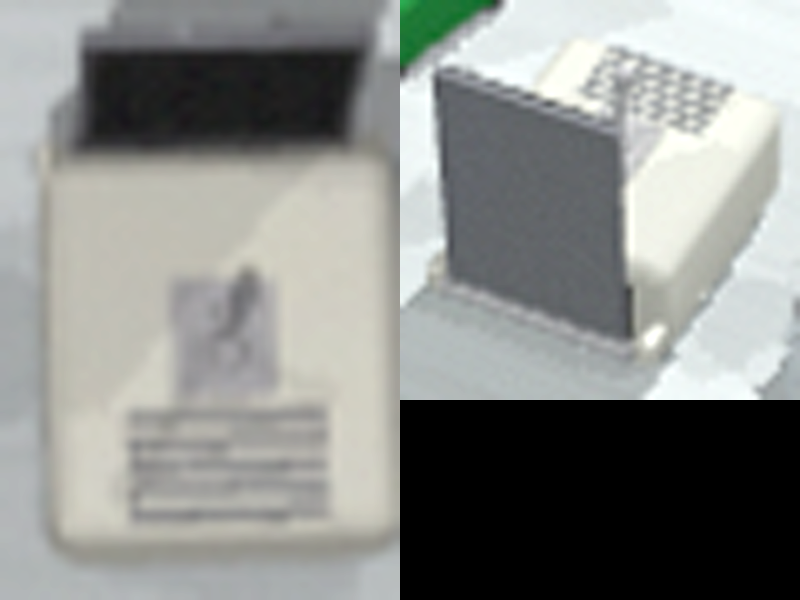

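```bash
cat >> h.py <<'E'
from scipy.optimize import least_squares
def fit(obs,p0,sh=1.0):
    def r(v):
        o=[]
        for n,L,px,w in obs:
            s=v[3:5] if n=="top" else v[5:7]
            e=proj(n,world(v[:3],np.array(L)/1e3))[0]+s-np.array([np.nan if q is None else q for q in px])
            o+=[e_*w for e_ in e if not np.isnan(e_)]
        return np.r_[o,np.array(v[3:7])/sh]
    return least_squares(r,list(p0)+[0]*4),r
E
python3 - <<'E'
from h import *
obs=[("top",(52.5,35,125),(325,182.5),1),("top",(52.5,-35,125),(353.3,182),1),("top",(0,0,52),(338.8,211),1),
("top",(0,45,40),(321.3,None),1),("top",(0,-45,40),(355.5,None),1),("top",(-50,0,5),(None,232.5),1),
("scene",(60.5,-35,125),(273.05,237.7),1),("scene",(60.5,35,125),(300.5,247),1),("scene",(60.5,35,20),(302.3,278.2),.5),("scene",(60.5,-35,20),(274.25,269.2),.5),
("scene",(-9,0,78),(300.8,239.5),1),("top",(-9,0,78),(339.7,212.5),1)]
s,r=fit(obs,[.535,-.06,0]);print(np.round(s.x,4));print(np.round(r(s.x),1))
p=s.x[:3]
a=np.load("top.npy");b=np.load("scene.npy")
c1=overlay("top",a,p,317,178,40,60,10,"pics/x.png");c2=overlay("scene",b,p,268,228,60,60,10,"pics/y.png")
c2=np.vstack([cv2.resize(c2,(400,400)),np.zeros((200,400,3),np.uint8)])
cv2.imwrite("pics/crop3.png",np.hstack([c1,c2]))
E
```

```text
[ 0.5364 -0.0663  0.0571  0.3884 -0.1819  0.3663  0.2087]
[-0.8  0.4  0.4 -0.2 -0.  -0.4 -0.6  1.   1.  -0.8 -0.   0.   0.2 -0.3
  0.8  0.4  0.6  0.4 -1.1 -0.4 -0.6  0.4 -0.2  0.4  0.2]
```

View pics/crop3.png

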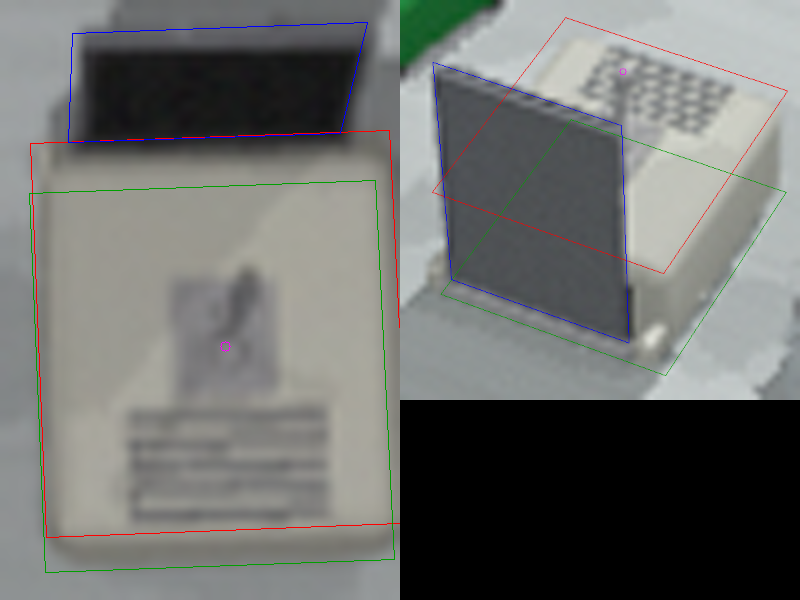

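The fit is good to about 3 mm: dryer at (0.536, -0.066), yaw about 0.04, front along +x. I'm moving above the gap between toggle and rest with the fingers shut.

{"name": "play_rows", "arguments": {
  "offset": [
    [0.018, -0.033, 0],
    [0.036, -0.066, 0],
    [0.054, -0.099, 0],
    [0.072, -0.132, 0],
    [0.09, -0.165, 0]
  ],
  "rot": [
    [0, 0, 1],
    [0, 0, 2],
    [0, 0, 3],
    [0, 0, 4],
    [0, 0, 5]
  ],
  "claw": [1, 1, 1, 1, 1],
  "newtons": 30
}}

```text
time: 1.62
eef_pos: [0.2893, 0.426, 0.2314]
orientation: [3.141, 0.0, 2.907]
force: [1.0, 0.6, -0.2]
gripper_width: 0.0255
grip_force: 0.0
```

{"name": "play_rows", "arguments": {
  "offset": [
    [0.018, -0.033, 0],
    [0.036, -0.066, 0],
    [0.054, -0.099, 0],
    [0.072, -0.132, 0],
    [0.09, -0.165, 0]
  ],
  "rot": [
    [0, 0, 1],
    [0, 0, 2],
    [0, 0, 3],
    [0, 0, 4],
    [0, 0, 5]
  ],
  "claw": [1, 1, 1, 1, 1]
}}

```text
time: 2.03
eef_pos: [0.3794, 0.2609, 0.2316]
orientation: [3.141, 0.001, 2.993]
force: [-0.8, 1.2, 0.3]
gripper_width: -0.0001
grip_force: 0.0
```

{"name": "play_rows", "arguments": {
  "offset": [
    [0.018, -0.033, 0],
    [0.036, -0.066, 0],
    [0.054, -0.099, 0],
    [0.072, -0.132, 0],
    [0.09, -0.165, 0]
  ],
  "rot": [
    [0, 0, 1],
    [0, 0, 2],
    [0, 0, 3],
    [0, 0, 4],
    [0, 0, 5]
  ],
  "claw": [1, 1, 1, 1, 1]
}}

```text
time: 2.45
eef_pos: [0.4695, 0.0957, 0.2316]
orientation: [3.141, 0.001, 3.08]
force: [0.1, 0.2, 0.2]
gripper_width: 0.0
grip_force: 0.0
```

{"name": "play_rows", "arguments": {
  "offset": [
    [0.018, -0.032, 0],
    [0.036, -0.065, 0],
    [0.054, -0.098, 0],
    [0.072, -0.13, 0],
    [0.09, -0.162, 0]
  ],
  "rot": [
    [0, 0, 1],
    [0, 0, 2],
    [0, 0, 3],
    [0, 0, 4],
    [0, 0, 5.5]
  ],
  "claw": [1, 1, 1, 1, 1]
}}

```text
time: 2.87
eef_pos: [0.5595, -0.0664, 0.2315]
orientation: [3.142, 0.0, -3.107]
force: [0.2, 0.3, 0.6]
gripper_width: 0.0003
grip_force: 0.0
```

{"name": "play_rows", "arguments": {
  "offset": [
    [0, 0, -0.025],
    [0, 0, -0.05],
    [0, 0, -0.075],
    [0, 0, -0.1],
    [0, 0, -0.125]
  ],
  "rot": [
    [0, 0, 0],
    [0, 0, 0],
    [0, 0, 0],
    [0, 0, 0],
    [0, 0, 0]
  ],
  "claw": [1, 1, 1, 1, 1]
}}

```text
time: 3.28
eef_pos: [0.5589, -0.0647, 0.1053]
orientation: [-3.142, 0.001, -3.108]
force: [0.3, 0.3, 0.7]
gripper_width: -0.0003
grip_force: 0.0
```

```bash
python3 - <<'E'
from h import *
a=read_camera("top");b=read_camera("scene")
print(readout.sense()["eef_pos"],readout.sense()["force"])
c1=overlay("top",a,None,300,165,80,80,5,"pics/x.png");c2=overlay("scene",b,None,250,205,80,80,5,"pics/y.png")
cv2.imwrite("pics/crop4.png",np.hstack([c1,c2]))
E
```

```text
[ 0.55604736 -0.06417662  0.10285606] [-0.0786205  -0.44397418 -0.21646706]
```

View pics/crop4.png

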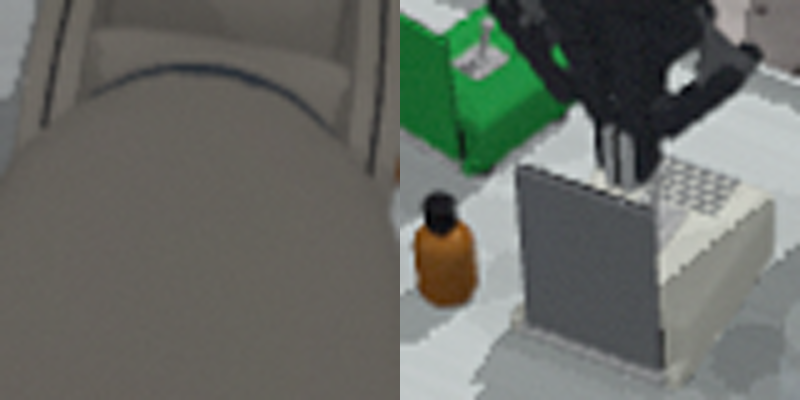

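The fingers stand behind the rest in the scene crop, just above its middle at about (620,170). Now I push slowly along the arc.

{"name": "play_rows", "arguments": {
  "offset": [
    [0.004, 0, 0],
    [0.008, 0, 0],
    [0.012, 0, 0],
    [0.016, 0, 0],
    [0.02, 0, 0]
  ],
  "rot": [
    [0, 0, 0],
    [0, 0, 0],
    [0, 0, 0],
    [0, 0, 0],
    [0, 0, 0]
  ],
  "claw": [1, 1, 1, 1, 1]
}}

```text
time: 3.8
eef_pos: [0.58, -0.0646, 0.1077]
orientation: [-3.141, 0.002, -3.107]
force: [-5.0, -0.1, 3.1]
gripper_width: 0.0001
grip_force: 2.6
```

{"name": "play_rows", "arguments": {
  "offset": [
    [0.003, 0, 0],
    [0.006, 0, 0],
    [0.009, 0, 0],
    [0.012, 0, 0],
    [0.015, 0, 0]
  ],
  "rot": [
    [0, 0, 0],
    [0, 0, 0],
    [0, 0, 0],
    [0, 0, 0],
    [0, 0, 0]
  ],
  "claw": [1, 1, 1, 1, 1]
}}

```text
time: 4.22
eef_pos: [0.593, -0.0641, 0.1063]
orientation: [3.141, -0.002, -3.108]
force: [-4.3, 3.0, 0.5]
gripper_width: -0.0002
grip_force: 2.4
```

{"name": "play_rows", "arguments": {
  "offset": [
    [0.004, 0, -0.001],
    [0.008, 0, -0.002],
    [0.012, 0, -0.004],
    [0.016, 0, -0.006],
    [0.02, 0, -0.008]
  ],
  "rot": [
    [0, 0, 0],
    [0, 0, 0],
    [0, 0, 0],
    [0, 0, 0],
    [0, 0, 0]
  ],
  "claw": [1, 1, 1, 1, 1]
}}

```text
time: 4.63
eef_pos: [0.6147, -0.0646, 0.0984]
orientation: [-3.141, 0.001, -3.108]
force: [-2.1, 0.2, 4.0]
gripper_width: 0.0
grip_force: 1.7
```

{"name": "play_rows", "arguments": {
  "offset": [
    [0.004, 0, -0.002],
    [0.008, 0, -0.004],
    [0.012, 0, -0.007],
    [0.016, 0, -0.01],
    [0.02, 0, -0.013]
  ],
  "rot": [
    [0, 0, 0],
    [0, 0, 0],
    [0, 0, 0],
    [0, 0, 0],
    [0, 0, 0]
  ],
  "claw": [1, 1, 1, 1, 1]
}}

```text
time: 5.05
eef_pos: [0.6344, -0.0646, 0.0848]
orientation: [-3.141, 0.0, -3.108]
force: [-0.3, 0.1, 0.0]
gripper_width: -0.0
grip_force: 0.2
```

{"name": "play_rows", "arguments": {
  "offset": [
    [0.004, 0, -0.003],
    [0.008, 0, -0.006],
    [0.012, 0, -0.009],
    [0.012, 0, -0.009],
    [0.012, 0, -0.009]
  ],
  "rot": [
    [0, 0, 0],
    [0, 0, 0],
    [0, 0, 0],
    [0, 0, 0],
    [0, 0, 0]
  ],
  "claw": [1, 1, 1, 1, 1]
}}

```text
time: 5.47
eef_pos: [0.6458, -0.0645, 0.0759]
orientation: [3.142, -0.001, -3.108]
force: [-0.3, -0.1, -0.3]
gripper_width: 0.0
grip_force: 0.0
```

```bash
python3 - <<'E'
from h import *
a=read_camera("scene");s=readout.sense()
print(s["eef_pos"],s["force"])
overlay("scene",a,None,220,205,120,100,6,"pics/crop5.png")
E
```

```text
[ 0.64570117 -0.06447826  0.076113  ] [-0.47422273  0.8142005  -0.46425928]
```

View pics/crop5.png

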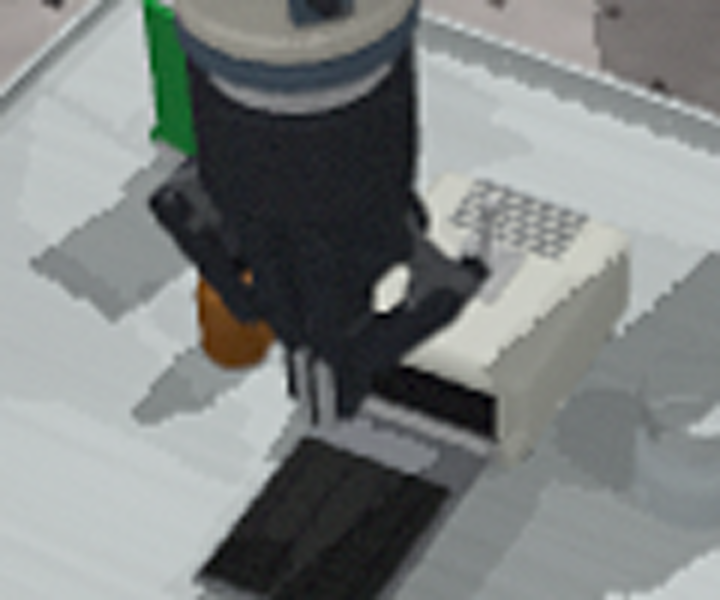

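The rest has snapped down flat, with the pad around (330,510) in the crop, and the toggle is still off. Next I move over the press point.

{"name": "play_rows", "arguments": {
  "offset": [
    [0.006, 0.001, 0],
    [0.012, 0.002, -0.01],
    [0.018, 0.0035, -0.02],
    [0.018, 0.0035, -0.03],
    [0.018, 0.0035, -0.038]
  ],
  "rot": [
    [0, 0, 0],
    [0, 0, 0],
    [0, 0, 0],
    [0, 0, 0],
    [0, 0, 0]
  ],
  "claw": [1, 1, 1, 1, 1]
}}

```text
time: 5.93
eef_pos: [0.6635, -0.0607, 0.0364]
orientation: [3.141, -0.001, -3.107]
force: [0.1, 0.7, 0.4]
gripper_width: -0.0001
grip_force: 0.0
```

{"name": "play_rows", "arguments": {
  "offset": [
    [0, 0, -0.001],
    [0, 0, -0.002],
    [0, 0, -0.003],
    [0, 0, -0.004],
    [0, 0, -0.005]
  ],
  "rot": [
    [0, 0, 0],
    [0, 0, 0],
    [0, 0, 0],
    [0, 0, 0],
    [0, 0, 0]
  ],
  "claw": [1, 1, 1, 1, 1]
}}

```text
time: 6.35
eef_pos: [0.6641, -0.061, 0.0338]
orientation: [-3.141, 0.001, -3.108]
force: [0.0, -0.8, 0.3]
gripper_width: -0.0001
grip_force: 0.0
```

{"name": "play_rows", "arguments": {
  "offset": [
    [0, 0, -0.0006],
    [0, 0, -0.0012],
    [0, 0, -0.0018],
    [0, 0, -0.0024],
    [0, 0, -0.003]
  ],
  "rot": [
    [0, 0, 0],
    [0, 0, 0],
    [0, 0, 0],
    [0, 0, 0],
    [0, 0, 0]
  ],
  "claw": [1, 1, 1, 1, 1]
}}

```text
time: 6.77
eef_pos: [0.6638, -0.061, 0.0303]
orientation: [-3.142, 0.0, -3.108]
force: [-0.2, -0.4, -0.6]
gripper_width: -0.0003
grip_force: 0.0
```

{"name": "play_rows", "arguments": {
  "offset": [
    [0, 0, -0.0003],
    [0, 0, -0.0006],
    [0, 0, -0.0009],
    [0, 0, -0.0012],
    [0, 0, -0.0015]
  ],
  "rot": [
    [0, 0, 0],
    [0, 0, 0],
    [0, 0, 0],
    [0, 0, 0],
    [0, 0, 0]
  ],
  "claw": [1, 1, 1, 1, 1]
}}

```text
time: 7.18
eef_pos: [0.6638, -0.061, 0.0288]
orientation: [-3.142, -0.0, -3.108]
force: [-0.0, 1.4, -0.4]
gripper_width: -0.0001
grip_force: 0.0
```

{"name": "play_rows", "arguments": {
  "offset": [
    [0, 0, -0.0001],
    [0, 0, -0.0002],
    [0, 0, -0.0003],
    [0, 0, -0.0004],
    [0, 0, -0.0005]
  ],
  "rot": [
    [0, 0, 0],
    [0, 0, 0],
    [0, 0, 0],
    [0, 0, 0],
    [0, 0, 0]
  ],
  "claw": [1, 1, 1, 1, 1]
}}

```text
time: 7.6
eef_pos: [0.6638, -0.061, 0.0285]
orientation: [-3.142, 0.0, -3.108]
force: [-1.8, -0.1, 2.1]
gripper_width: 0.0001
grip_force: 1.3
```

Contact is made where expected (z = 0.0285). I press on in small steps.

{"name": "play_rows", "arguments": {
  "offset": [
    [0, 0, -0.0001],
    [0, 0, -0.0002],
    [0, 0, -0.0003],
    [0, 0, -0.0003],
    [0, 0, -0.0003]
  ],
  "rot": [
    [0, 0, 0],
    [0, 0, 0],
    [0, 0, 0],
    [0, 0, 0],
    [0, 0, 0]
  ],
  "claw": [1, 1, 1, 1, 1]
}}

```text
time: 8.02
eef_pos: [0.6638, -0.061, 0.0283]
orientation: [-3.142, 0.0, -3.108]
force: [-2.4, 0.8, 4.4]
gripper_width: -0.0
grip_force: 2.6
```

{"name": "play_rows", "arguments": {
  "offset": [
    [0, 0, -0.0001],
    [0, 0, -0.0002],
    [0, 0, -0.0003],
    [0, 0, -0.0004],
    [0, 0, -0.0004]
  ],
  "rot": [
    [0, 0, 0],
    [0, 0, 0],
    [0, 0, 0],
    [0, 0, 0],
    [0, 0, 0]
  ],
  "claw": [1, 1, 1, 1, 1]
}}

```text
time: 8.43
eef_pos: [0.6639, -0.061, 0.0281]
orientation: [-3.142, 0.0, -3.108]
force: [-3.2, 0.6, 7.7]
gripper_width: -0.0001
grip_force: 3.6
```

{"name": "play_rows", "arguments": {
  "offset": [
    [0, 0, -0.0001],
    [0, 0, -0.0002],
    [0, 0, -0.0003],
    [0, 0, -0.0003],
    [0, 0, -0.0003]
  ],
  "rot": [
    [0, 0, 0],
    [0, 0, 0],
    [0, 0, 0],
    [0, 0, 0],
    [0, 0, 0]
  ],
  "claw": [1, 1, 1, 1, 1]
}}

```text
time: 8.85
eef_pos: [0.6639, -0.061, 0.028]
orientation: [-3.142, 0.0, -3.108]
force: [-2.6, 0.9, 9.4]
gripper_width: 0.0004
grip_force: 4.3
```

{"name": "play_rows", "arguments": {
  "offset": [
    [0, 0, 0],
    [0, 0, 0],
    [0, 0, 0],
    [0, 0, 0],
    [0, 0, 0]
  ],
  "rot": [
    [0, 0, 0],
    [0, 0, 0],
    [0, 0, 0],
    [0, 0, 0],
    [0, 0, 0]
  ],
  "claw": [1, 1, 1, 1, 1]
}}

```text
time: 9.27
eef_pos: [0.6639, -0.061, 0.028]
orientation: [-3.142, 0.0, -3.108]
force: [-3.0, 1.6, 8.1]
gripper_width: 0.0
grip_force: 4.3
```

{"name": "play_rows", "arguments": {
  "offset": [
    [0, 0, -0.0001],
    [0, 0, -0.0002],
    [0, 0, -0.0002],
    [0, 0, -0.0002],
    [0, 0, -0.0002]
  ],
  "rot": [
    [0, 0, 0],
    [0, 0, 0],
    [0, 0, 0],
    [0, 0, 0],
    [0, 0, 0]
  ],
  "claw": [1, 1, 1, 1, 1]
}}

```text
time: 9.68
eef_pos: [0.6639, -0.061, 0.0279]
orientation: [-3.142, 0.0, -3.108]
force: [-3.4, 0.7, 9.3]
gripper_width: -0.0
grip_force: 4.7
```

{"name": "play_rows", "arguments": {
  "offset": [
    [0, 0, 0],
    [0, 0, 0],
    [0, 0, 0],
    [0, 0, 0],
    [0, 0, 0]
  ],
  "rot": [
    [0, 0, 0],
    [0, 0, 0],
    [0, 0, 0],
    [0, 0, 0],
    [0, 0, 0]
  ],
  "claw": [1, 1, 1, 1, 1]
}}

```text
time: 10.1
eef_pos: [0.6639, -0.061, 0.0279]
orientation: [-3.142, 0.0, -3.108]
force: [-3.8, -0.1, 9.1]
gripper_width: 0.0001
grip_force: 4.7
```

{"name": "play_rows", "arguments": {
  "offset": [
    [0, 0, 0],
    [0, 0, 0],
    [0, 0, 0],
    [0, 0, 0],
    [0, 0, 0]
  ],
  "rot": [
    [0, 0, 0],
    [0, 0, 0],
    [0, 0, 0],
    [0, 0, 0],
    [0, 0, 0]
  ],
  "claw": [1, 1, 1, 1, 1]
}}

```text
time: 10.52
eef_pos: [0.6639, -0.061, 0.0279]
orientation: [-3.142, 0.0, -3.108]
force: [-3.9, -0.1, 9.9]
gripper_width: 0.0002
grip_force: 4.7
```

{"name": "play_rows", "arguments": {
  "offset": [
    [0, 0, 0],
    [0, 0, 0],
    [0, 0, 0],
    [0, 0, 0],
    [0, 0, 0]
  ],
  "rot": [
    [0, 0, 0],
    [0, 0, 0],
    [0, 0, 0],
    [0, 0, 0],
    [0, 0, 0]
  ],
  "claw": [1, 1, 1, 1, 1]
}}

```text
time: 10.93
eef_pos: [0.6639, -0.061, 0.0279]
orientation: [-3.142, 0.0, -3.108]
force: [-2.6, -0.6, 10.1]
gripper_width: -0.0003
grip_force: 4.7
```

{"name": "play_rows", "arguments": {
  "offset": [
    [0, 0, -0.0001],
    [0, 0, -0.0001],
    [0, 0, -0.0001],
    [0, 0, -0.0001],
    [0, 0, -0.0001]
  ],
  "rot": [
    [0, 0, 0],
    [0, 0, 0],
    [0, 0, 0],
    [0, 0, 0],
    [0, 0, 0]
  ],
  "claw": [1, 1, 1, 1, 1]
}}

```text
time: 11.35
eef_pos: [0.6639, -0.061, 0.0279]
orientation: [-3.142, 0.0, -3.108]
force: [-4.4, 1.2, 9.6]
gripper_width: 0.0001
grip_force: 5.0
```

{"name": "play_rows", "arguments": {
  "offset": [
    [0, 0, 0],
    [0, 0, 0],
    [0, 0, 0],
    [0, 0, 0],
    [0, 0, 0]
  ],
  "rot": [
    [0, 0, 0],
    [0, 0, 0],
    [0, 0, 0],
    [0, 0, 0],
    [0, 0, 0]
  ],
  "claw": [1, 1, 1, 1, 1]
}}

```text
time: 11.77
eef_pos: [0.6639, -0.061, 0.0279]
orientation: [-3.142, 0.0, -3.108]
force: [-3.7, -0.1, 10.9]
gripper_width: 0.0002
grip_force: 5.0
```

{"name": "play_rows", "arguments": {
  "offset": [
    [0, 0, 0],
    [0, 0, 0],
    [0, 0, 0],
    [0, 0, 0],
    [0, 0, 0]
  ],
  "rot": [
    [0, 0, 0],
    [0, 0, 0],
    [0, 0, 0],
    [0, 0, 0],
    [0, 0, 0]
  ],
  "claw": [1, 1, 1, 1, 1]
}}

```text
time: 12.18
eef_pos: [0.6638, -0.061, 0.0279]
orientation: [-3.142, 0.0, -3.108]
force: [-3.8, 0.5, 9.7]
gripper_width: 0.0001
grip_force: 5.0
```

{"name": "play_rows", "arguments": {
  "offset": [
    [0, 0, 0.002],
    [0, 0, 0.012],
    [0, 0, 0.032],
    [0, 0, 0.06],
    [0, 0, 0.09]
  ],
  "rot": [
    [0, 0, 0],
    [0, 0, 0],
    [0, 0, 0],
    [0, 0, 0],
    [0, 0, 0]
  ],
  "claw": [1, 1, 1, 1, 1]
}}

```text
time: 12.6
eef_pos: [0.663, -0.0609, 0.1171]
orientation: [3.141, -0.002, -3.108]
force: [-0.1, -0.5, 0.6]
gripper_width: -0.0002
grip_force: 0.0
```

{"name": "play_rows", "arguments": {
  "offset": [
    [-0.034, -0.001, 0.005],
    [-0.068, -0.002, 0.005],
    [-0.102, -0.004, 0.005],
    [-0.136, -0.005, 0.005],
    [-0.168, -0.006, 0.005]
  ],
  "rot": [
    [0, 0, 0],
    [0, 0, 0],
    [0, 0, 0],
    [0, 0, 0],
    [0, 0, 0]
  ],
  "claw": [1, 1, 1, 1, 1]
}}

```text
time: 13.02
eef_pos: [0.4941, -0.067, 0.1224]
orientation: [-3.141, 0.0, -3.108]
force: [0.2, -0.1, -0.2]
gripper_width: -0.0001
grip_force: 0.0
```

{"name": "play_rows", "arguments": {
  "offset": [
    [0, 0, 0],
    [0, 0, -0.015],
    [0, 0, -0.03],
    [0, 0, -0.04],
    [0, 0, -0.048]
  ],
  "rot": [
    [0, 0, 0],
    [0, 0, 0],
    [0, 0, 0],
    [0, 0, 0],
    [0, 0, 0]
  ],
  "claw": [1, 1, 1, 1, 1]
}}

```text
time: 13.43
eef_pos: [0.496, -0.067, 0.0734]
orientation: [3.142, -0.0, -3.108]
force: [0.6, 0.3, -0.1]
gripper_width: -0.0
grip_force: 0.0
```

```bash
python3 - <<'E'
from h import *
a=read_camera("scene");s=readout.sense()
print(s["eef_pos"],s["force"])
overlay("scene",a,None,265,205,75,75,8,"pics/crop6.png")
E
```

```text
[ 0.49530258 -0.0668636   0.07223343] [-0.24861818 -0.35525294 -1.18869565]
```

View pics/crop6.png

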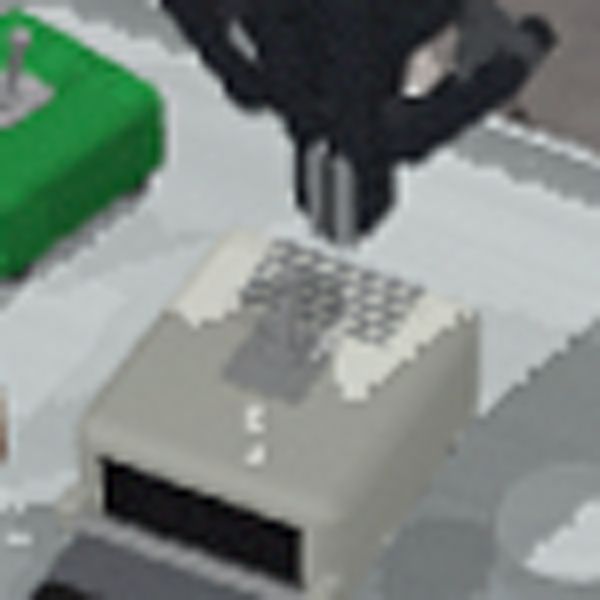

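The fingers stand behind the toggle ball at about (300,275) in the crop. Now I flip it slowly.

{"name": "play_rows", "arguments": {
  "offset": [
    [0.003, 0, 0],
    [0.006, 0, 0],
    [0.009, 0, 0],
    [0.012, 0, 0],
    [0.015, 0, 0]
  ],
  "rot": [
    [0, 0, 0],
    [0, 0, 0],
    [0, 0, 0],
    [0, 0, 0],
    [0, 0, 0]
  ],
  "claw": [1, 1, 1, 1, 1]
}}

```text
time: 13.9
eef_pos: [0.5117, -0.067, 0.0745]
orientation: [-3.141, 0.001, -3.108]
force: [0.1, 0.0, -0.5]
gripper_width: -0.0002
grip_force: 0.0
```

{"name": "play_rows", "arguments": {
  "offset": [
    [0.002, 0, 0],
    [0.004, 0, 0],
    [0.006, 0, 0],
    [0.008, 0, 0],
    [0.01, 0, 0]
  ],
  "rot": [
    [0, 0, 0],
    [0, 0, 0],
    [0, 0, 0],
    [0, 0, 0],
    [0, 0, 0]
  ],
  "claw": [1, 1, 1, 1, 1]
}}

```text
time: 14.32
eef_pos: [0.5207, -0.0669, 0.074]
orientation: [3.141, -0.001, -3.108]
force: [-2.6, 0.1, 2.0]
gripper_width: -0.0002
grip_force: 1.1
```

Contact is made. I continue in small steps and watch the force.

{"name": "play_rows", "arguments": {
  "offset": [
    [0.001, 0, 0],
    [0.002, 0, 0],
    [0.003, 0, 0],
    [0.004, 0, 0],
    [0.005, 0, 0]
  ],
  "rot": [
    [0, 0, 0],
    [0, 0, 0],
    [0, 0, 0],
    [0, 0, 0],
    [0, 0, 0]
  ],
  "claw": [1, 1, 1, 1, 1]
}}

```text
time: 14.73
eef_pos: [0.5259, -0.067, 0.074]
orientation: [3.142, 0.0, -3.108]
force: [-2.0, -0.3, 1.0]
gripper_width: -0.0
grip_force: 0.9
```

{"name": "play_rows", "arguments": {
  "offset": [
    [0.0005, 0, 0],
    [0.001, 0, 0],
    [0.0015, 0, 0],
    [0.002, 0, 0],
    [0.0025, 0, 0]
  ],
  "rot": [
    [0, 0, 0],
    [0, 0, 0],
    [0, 0, 0],
    [0, 0, 0],
    [0, 0, 0]
  ],
  "claw": [1, 1, 1, 1, 1]
}}

```text
time: 15.15
eef_pos: [0.5283, -0.067, 0.074]
orientation: [3.142, -0.0, -3.108]
force: [-2.0, 1.0, 0.3]
gripper_width: -0.0003
grip_force: 0.8
```

{"name": "play_rows", "arguments": {
  "offset": [
    [0.0003, 0, 0],
    [0.0006, 0, 0],
    [0.0009, 0, 0],
    [0.0012, 0, 0],
    [0.0015, 0, 0]
  ],
  "rot": [
    [0, 0, 0],
    [0, 0, 0],
    [0, 0, 0],
    [0, 0, 0],
    [0, 0, 0]
  ],
  "claw": [1, 1, 1, 1, 1]
}}

```text
time: 15.57
eef_pos: [0.5297, -0.0669, 0.0739]
orientation: [3.142, -0.0, -3.108]
force: [-1.3, 1.5, 0.6]
gripper_width: 0.0
grip_force: 0.8
```

{"name": "play_rows", "arguments": {
  "offset": [
    [0.0002, 0, 0],
    [0.0004, 0, 0],
    [0.0006, 0, 0],
    [0.0008, 0, 0],
    [0.0008, 0, 0]
  ],
  "rot": [
    [0, 0, 0],
    [0, 0, 0],
    [0, 0, 0],
    [0, 0, 0],
    [0, 0, 0]
  ],
  "claw": [1, 1, 1, 1, 1]
}}

```text
time: 15.98
eef_pos: [0.5305, -0.0669, 0.0739]
orientation: [3.142, -0.0, -3.108]
force: [-1.6, 1.1, 0.2]
gripper_width: -0.0001
grip_force: 0.8
```

{"name": "play_rows", "arguments": {
  "offset": [
    [0.0002, 0, 0],
    [0.0004, 0, 0],
    [0.0006, 0, 0],
    [0.0006, 0, 0],
    [0.0006, 0, 0]
  ],
  "rot": [
    [0, 0, 0],
    [0, 0, 0],
    [0, 0, 0],
    [0, 0, 0],
    [0, 0, 0]
  ],
  "claw": [1, 1, 1, 1, 1]
}}

```text
time: 16.4
eef_pos: [0.5312, -0.067, 0.074]
orientation: [-3.142, -0.0, -3.108]
force: [-2.4, 0.8, -0.7]
gripper_width: 0.0003
grip_force: 0.9
```

{"name": "play_rows", "arguments": {
  "offset": [
    [0.0002, 0, 0],
    [0.0004, 0, 0],
    [0.0006, 0, 0],
    [0.0006, 0, 0],
    [0.0006, 0, 0]
  ],
  "rot": [
    [0, 0, 0],
    [0, 0, 0],
    [0, 0, 0],
    [0, 0, 0],
    [0, 0, 0]
  ],
  "claw": [1, 1, 1, 1, 1]
}}

```text
time: 16.82
eef_pos: [0.5314, -0.067, 0.0739]
orientation: [3.142, -0.001, -3.108]
force: [-4.0, 0.9, 0.2]
gripper_width: -0.0002
grip_force: 1.8
```

{"name": "play_rows", "arguments": {
  "offset": [
    [0.0002, 0, 0],
    [0.0004, 0, 0],
    [0.0006, 0, 0],
    [0.0006, 0, 0],
    [0.0006, 0, 0]
  ],
  "rot": [
    [0, 0, 0],
    [0, 0, 0],
    [0, 0, 0],
    [0, 0, 0],
    [0, 0, 0]
  ],
  "claw": [1, 1, 1, 1, 1]
}}

```text
time: 17.23
eef_pos: [0.5316, -0.0669, 0.0738]
orientation: [3.141, -0.002, -3.108]
force: [-5.7, 0.9, 0.5]
gripper_width: -0.0
grip_force: 2.9
```

The force rises at TCP x = 0.5315, so the toggle is at its stop. I back off and rise.

{"name": "play_rows", "arguments": {
  "offset": [
    [-0.005, 0, 0],
    [-0.015, 0, 0],
    [-0.025, 0, 0.01],
    [-0.035, 0, 0.035],
    [-0.05, 0, 0.07]
  ],
  "rot": [
    [0, 0, 0],
    [0, 0, 0],
    [0, 0, 0],
    [0, 0, 0],
    [0, 0, 0]
  ],
  "claw": [1, 1, 1, 1, 1]
}}

```text
time: 17.65
eef_pos: [0.4812, -0.0669, 0.1431]
orientation: [3.141, -0.002, -3.108]
force: [0.6, 0.5, 1.1]
gripper_width: -0.0004
grip_force: 0.0
```

{"name": "play_rows", "arguments": {
  "offset": [
    [-0.02, 0.02, 0.03],
    [-0.04, 0.05, 0.05],
    [-0.06, 0.08, 0.07],
    [-0.08, 0.11, 0.08],
    [-0.09, 0.14, 0.08]
  ],
  "rot": [
    [0, 0, 0],
    [0, 0, 0],
    [0, 0, 0],
    [0, 0, 0],
    [0, 0, 0]
  ],
  "claw": [1, 1, 1, 1, 1]
}}

```text
time: 18.07
eef_pos: [0.3917, 0.0739, 0.2264]
orientation: [3.141, 0.006, -3.109]
force: [1.2, -0.7, -0.2]
gripper_width: -0.0002
grip_force: 0.0
```

```bash
python3 - <<'E'
from h import *
a=read_camera("scene");s=readout.sense()
print(s["eef_pos"],s["force"])
overlay("scene",a,None,230,205,110,90,7,"pics/crop7.png")
E
```

```text
[0.39027152 0.07747873 0.22553457] [-0.79605943 -0.50556063 -0.22446386]
```

View pics/crop7.png

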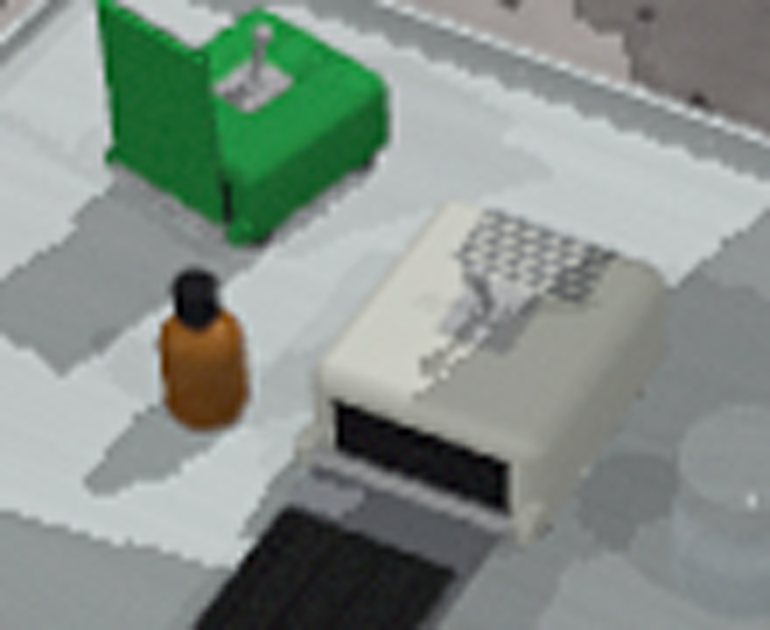

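The rest lies flat around (330,570), and the toggle at about (480,290) now leans towards it. The polish bottle (205,350) and jar (740,510) stand undisturbed, so I'm handing in.

{"name": "play_rows", "arguments": {
  "offset": [
    [0, 0, 0],
    [0, 0, 0],
    [0, 0, 0],
    [0, 0, 0],
    [0, 0, 0]
  ],
  "rot": [
    [0, 0, 0],
    [0, 0, 0],
    [0, 0, 0],
    [0, 0, 0],
    [0, 0, 0]
  ],
  "claw": [1, 1, 1, 1, 1]
}}

```text
time: 18.53
eef_pos: [0.3927, 0.0722, 0.2238]
orientation: [-3.141, -0.0, -3.109]
force: [-0.3, -0.4, 0.5]
gripper_width: -0.0002
grip_force: 0.0
```

```bash
python3 -c "
from cell import arm
print(arm.hand_in())"
```

```text
the job is handed in; nothing more can be done
None
```

I handed the job in with the rest snapped down flat and pressed at about 10 N for over 2 s, the toggle then pushed on to its stop and released, and nothing seen moved; hand-in gave no verdict.

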